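Ready the slip mould for pouring

ROBOT

A 6-joint arm with a two-finger parallel gripper is mounted at the origin on the work surface. World frame = base frame: x ahead of the robot, y to its left, z up, the work surface at z = 0. Lengths are in m, angles in degrees, forces in N, time in s.
With the tool pointing down it reaches from about 0.225 to 0.875 m from the base axis. Payload 3.4 kg.
Tool frame: the origin (TCP) lies at the very end of the fingers, on their centre line; the grasp point (between the pads) lies 19 mm behind it; z points along the fingers, y is the line along which they close (so a half turn about z gives the same grasp; the last joint's range is limited). The gripper opens to 85 mm and grips with 20 to 120 N. Pads are 22 mm wide; open, the fingers measure 114 mm over their backs; the gripper's body (76 mm by 85 mm) begins 54 mm behind the grasp point. The pads swing forward as they close: fully open they stand 13 mm farther back than shut.
Start: joints at [-75.057, 15.808, 86.224, -0, 77.962, -6.933], TCP at [0.214, -0.534, 0.202] pointing down, gripper open.
Joint ranges: [-165.64, 165.64], [-43.16, 119.46], [12.63, 154.43], [-67.54, 247.53], [6.08, 155.33], [-154.97, 154.97]. Speed limits (degrees/s): [147.25, 147.25, 180, 180, 180, 180].

INTERFACE

Orientations are given as [roll, pitch, yaw] about the fixed x, y, z axes, in that order (R = Rz(yaw) Ry(pitch) Rx(roll)).
In Python, from station import bot gives the robot as it stands. The module is installed in compiled form; this text tells all that it offers.
- The arm moves only by the tool arm_command, never from a script. Its argument "motion" is a list that holds one entry, the list of rows, each a list of 5 numbers: the gripper command: -1 is fully open, 1 is shut, values between are in proportion, then the shift along the tool's x, y, z in mm, then the turn about the tool's z in rad. In form: [[[fingers, dx, dy, dz, twist], ...]]. A call has 1 to 5 rows; each row shifts and turns the commanded pose from where the row before left it, along the tool's axes as they then stand; what a row does not reach is not made up. A row lasts 1/8 s, in which the tool goes at most 62.5 mm and 10.7 degrees, less where a joint would pass 70% of its speed; a pose out of reach is approached as far as the arm can. A call with a gripper value outside its range is refused whole. The fingers move at their own pace and stop on an object; "grip_force" is the grip in N (left out, the last holds). Time passes only in rows, so rows that do not move let the fingers close. It gives the time, the measured TCP pose, the force, the opening and the grip force at its end, in the units of the state.
- bot.get_state(): the state, without advancing time (a new reading comes with each control period).
- bot.camera(name): name is "scene" or "top"; returns a dict with "img" (384x512x3 uint8, red, green, blue), "z_map" (384x512 float32, m along the optical axis (not along the pixel's ray), 0 where there is no reading), "K" (3x3 intrinsics, pixels), "eye" and "attitude" of the camera in the world. Camera axes: x right, y up, looking along -z (the intrinsics and any distortion apply to the point x, -y, -z); pixel columns grow to the right and rows downward; lengths in m; the calibration is good to about 2 mm. A picture is of the moment at which its call begins.
- bot.finish_job(): hands the job in; it is judged then, once.
The state is a dict: "t": time; "qpos": joint angles; "joint_vel": joint speeds; "joint_efforts": joint torques, N m; "ee_pos": TCP position; "tool_rot": TCP orientation; "contact_force": force on the tool from outside, world axes, zero at the start; "ft_torque": the same for the moment, N m; "width": finger opening in m; "grip_force": force on a finger pad.
Only numpy, scipy, OpenCV 4.12 (cv2) and the standard library are available. Lean on these libraries where they do the work, as an engineer would, in place of code of your own. Each camera call takes 0.05 s, during which the arm holds its last target. There are 200 camera calls.

TASK

Get the plaster mould ready for pouring. First press the red-handled lever of the toggle clamp down until its catch snaps over and holds it by itself, so that the two halves are clamped; then take the blue funnel out of the beaker, set it gently spout-down in the mould's pour hole so that it sits fully home and stands upright, and let go. Do not shift the mould or disturb the spray bottle, the glaze bottle and the carved block.

Things in the scene. Friction and masses are not known exactly. Their poses are not given: they have to be found in the camera images.
- jig: Plywood board 340 x 150 x 18 mm, fixed. Origin on its underside; +x runs along it from the lever's end (x = -160 mm) to the mould's end (+180 mm); z up. Carries a riser block (x -115 to 0, y -30 to 30, 58 mm high) with the steel toggle clamp (arm 170 mm high open, 135 mm shut), and a white two-part plaster mould (x 20 to 160, y -55 to 55, top 88 mm high) between wooden corner stops 73 mm high.
- clamp_lever (a joint): Red-handled lever: 0 = sprung open, handle pointing along the jig's -x and 0.87 rad above level; grows (rad) as pressed down, 0.87 = level. A spring pushes it up all the way. From 0.62 the sprung hook rides over a pin on it; it snaps over the pin just past level (press to 0.92 or more; stop 0.95). Let go, it stays at 0.865. Force at the grip point: 2 to 4 N, about 6 N from 0.62 on.
- lever_axis (a point): The lever's hinge on the clamp bracket, fixed: jig x = -35 mm, y = 0, 82 mm above the table. The hinge axis is level, along the jig's y.
- lever_grip (a point): On the upper surface of the red handle (round, 24 mm thick), moving with it: 115 mm from the hinge axis, 12 mm off the handle's centre line; 94 mm above the table when level, 178 mm when open. The red part runs 47 mm towards the hinge and 39 mm towards the free end from here. Its x axis points along the lever to the hinge, its z axis square out of the upper surface.
- catch (a point): Nose of the small dark steel hook with a red thumb tab, beside the lever at jig x = -89 mm, y = 12 mm, 93 mm above the table. It tilts back by itself as the lever's pin passes and springs forward over the pin. Pushing the tab back would release the lever.
- mould_top: Upper half of the white plaster mould, 140 x 110 x 36 mm, 0.6 kg, loose but held by the corner stops; origin at the centre of its underside, 52 mm above the table; x axis along the jig's x. The clamp's black rubber foot comes down on it at its x = -49 mm.
- gate (a point): Centre of the pour hole's mouth in the mould's top face (88 mm above the table); jig x = 120 mm, y = 0. The hole is an upright round taper, 31 mm across at the top, 18 mm at 36 mm depth, matching the funnel's spout. z up. The top face is clear 40 mm around it; the shut clamp's foot is 79 mm away towards the jig's -x.
- funnel: Blue plastic funnel, 95 mm tall, 70 g; origin at the spout's tip, z up through the mouth. Spout 20 mm across at the tip, 37 mm at 45 mm; cone to 62 mm at 75 mm; then an upright round collar, 62 mm outside, from 75 to 95 mm: grasp across it. Starts upright, cone resting on the beaker's rim, tip 33 mm above the table. Fully seated, its tip is 30 mm below the mould's top face.
- beaker: Terracotta (red-brown clay) beaker, open at the top, 60 mm across, 90 mm tall, 0.38 kg, loose; holds the funnel at the start. Origin at the centre of its underside.
- spray_bottle: Clear spray bottle with a white head, 62 mm across, 178 mm tall; origin under its centre. Leave it alone.
- glaze_bottle: Orange glaze bottle with a white cap, 54 mm across, 125 mm tall; origin under its centre. Leave it alone.
- carved_block: White plaster block being carved, 110 x 75 x 42 mm; origin under its centre. Leave it alone.
Not all that is in view belongs to the job. Leave any yellow look-alike of the mould_top alone.

How it is judged:
By the outcome, as a careful person would: the job done as asked, in the order asked, and still so for the second after the job is handed in, with the robot touching nothing.
It also fails if it takes over 58 s, if anything falls off the work surface, if the arm or the gripper's body presses on something with over 40 N, if the wrist force passes 120 N, or if a joint passes its speed limit or range.

## Working session

There is one attempt and no reset: what is moved stays moved. The work goes in short steps, Python scripts to look and compute and a tool call to move; the robot and the scene stay as the last step left them, time stands still between calls to the robot, and variables do not carry over. Pictures are saved under pics/ and viewed, at most 10 in all, crops included, and the job is handed in when it is done.

Besides the shell and the picture viewer there is one more tool, called as name([rows], argument=value, ...), one row to a line, values as JSON. arm_command: Moves the arm, as the interface text tells. Its arguments: {"type":"object","properties":{"motion":{"type":"array"},"grip_force":{"type":"number"}},"required":["motion"]}

```bash
mkdir -p pics; cat > h.py <<'E'
import numpy as np, cv2
from station import bot
from scipy.spatial.transform import Rotation as R
def rot(a):
    a=np.array(a,float)
    return a if a.shape==(3,3) else (R.from_quat(a).as_matrix() if a.size==4 else R.from_euler('xyz',a,degrees=True).as_matrix())
def cloud(c):
    K=c['K'];z=c['z_map'];v,u=np.mgrid[:384,:512]
    p=np.stack([(u-K[0,2])/K[0,0]*z,-(v-K[1,2])/K[1,1]*z,-z],-1)
    P=p@rot(c['attitude']).T+np.array(c['eye']); P[z==0]=np.nan
    return P
def save(n,im): cv2.imwrite('pics/'+n+'.png',im[...,::-1])
E
python3 - <<'E'
from h import *
a=bot.camera('scene');b=bot.camera('top')
for c in(a,b): print({k:v for k,v in c.items() if k not in('img','z_map')})
np.savez('v.npz',a=a['img'],b=b['img'],Pa=cloud(a),Pb=cloud(b))
save('both',cv2.resize(np.vstack([a['img'],b['img']]),(0,0),fx=.78,fy=.78))
print(bot.get_state())
E
```

```text
{'K': array([[402.38577638,   0.        , 252.47409954],
       [  0.        , 402.38577638, 190.4703908 ],
       [  0.        ,   0.        ,   1.        ]]), 'eye': array([0.83914283, 0.62897711, 0.84828695]), 'attitude': array([ 45.5070501 ,   0.5213435 , 151.60257899])}
{'K': array([[373.06233698,   0.        , 253.49663169],
       [  0.        , 373.06233698, 189.01130154],
       [  0.        ,   0.        ,   1.        ]]), 'eye': array([0.34738609, 0.00505916, 1.02006194]), 'attitude': array([ 10.1855926 ,   0.43950937, -90.57896981])}
{'t': 0.1, 'qpos': array([-7.50577468e+01,  1.58430381e+01,  8.62878023e+01,  6.73495508e-04,
        7.79613026e+01, -6.93421399e+00]), 'joint_vel': array([-0.01196678, -0.02675162, -0.13273178,  0.03987534, -0.04812295,
       -0.01865205]), 'joint_efforts': array([ 9.69809771e-04, -4.17696154e+01, -2.46405315e+01, -1.28933275e-04,
        5.80027787e-03, -2.42479040e-06]), 'ee_pos': array([ 0.2141019 , -0.53310153,  0.20103694]), 'tool_rot': array([-1.79908610e+02, -1.17780326e-02,  2.18763167e+01]), 'contact_force': array([-0.04118667, -0.1372501 , -0.01815279]), 'ft_torque': array([-0.03922567, -0.01511405,  0.01961201]), 'grip_force': 0.0, 'width': 0.08522045266662887}
```

View pics/both.png

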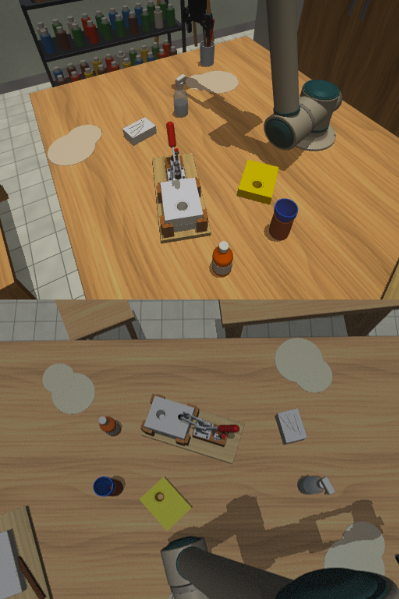

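The pictures show the jig with the white mould and red lever, with full-resolution top-view pixels at about (220,540-384=156) for the mould and (293,166) for the lever. The blue funnel in the red-brown beaker is at about (135,240), and the yellow look-alike at about (212,258).

Candidates in full-resolution top-view pixels:
- **Mould:** white mould (218,152), yellow decoy (212,258), carved block (372,164). I choose the white one on the jig.
- **Lever:** red handle (293,166) is the only one.
- **Funnel:** blue (135,240) is the only one.

```bash
python3 - <<'E'
from h import *
d=np.load('v.npz')
for k in 'ab':
    im=d[k];P=d['P'+k];hsv=cv2.cvtColor(im,cv2.COLOR_RGB2HSV);h,s,v=[hsv[...,i].astype(int) for i in range(3)]
    X,Y,Z=P[...,0],P[...,1],P[...,2]
    box=(X>.2)&(X<.9)&(abs(Y)<.5)
    m=box&(s<60)&(v>120)&(abs(Z-.088)<.006)
    n,l,st,ce=cv2.connectedComponentsWithStats(m.astype(np.uint8));i=1+st[1:,4].argmax();m=l==i
    pts=P[m][:,:2].astype(np.float32);print(k,'mould',st[i],P[m].mean(0),cv2.minAreaRect(pts*1000))
    # hole: fill
    cs,hi=cv2.findContours(m.astype(np.uint8),cv2.RETR_CCOMP,cv2.CHAIN_APPROX_NONE)
    for c,q in zip(cs,hi[0]):
        if q[3]>=0 and len(c)>12: print(' hole px',c.mean((0,1)),len(c),'xyz',np.nanmean(P[c[:,0,1],c[:,0,0]],0))
    bl=box&(h>100)&(h<130)&(s>120)&(Z>.06)
    n,l,st,ce=cv2.connectedComponentsWithStats(bl.astype(np.uint8));i=1+st[1:,4].argmax();bl=l==i
    zt=np.nanpercentile(Z[bl],97);rim=bl&(Z>.120)
    print(' funnel',st[i],zt,rim.sum(),cv2.minEnclosingCircle((P[rim][:,:2]*1000).astype(np.float32)))
    red=box&((h<6)|(h>174))&(s>150)&(v>80)&(Z>.1)
    n,l,st,ce=cv2.connectedComponentsWithStats(red.astype(np.uint8));i=1+st[1:,4].argmax();red=l==i
    Q=P[red];c=Q.mean(0);u=np.linalg.svd(Q-c)[2][0];print(' lever',st[i],c,u,Q[:,2].min(),Q[:,2].max())
    bd=box&(abs(Z-.018)<.004)
    n,l,st,ce=cv2.connectedComponentsWithStats(bd.astype(np.uint8));i=1+st[1:,4].argmax()
    print(' board',st[i],cv2.minAreaRect((P[l==i][:,:2]*1000).astype(np.float32)))
    for nm,(lo,hi_) in dict(all=(.03,.3)).items():
        ob=box&(Z>.025)&(Z<.25); n,l,st,ce=cv2.connectedComponentsWithStats(ob.astype(np.uint8))
        for j in range(1,n):
            if st[j,4]>80: q=P[l==j];print('  obj',st[j],q.min(0).round(3),q.max(0).round(3))
a=d['a'];b=d['b']
save('crop',np.hstack([cv2.resize(a[180:320,180:400],None,fx=1.8,fy=1.8),cv2.resize(b[110:250,110:330],None,fx=1.8,fy=1.8)]))
E
```

```text
a mould [ 206  228   54   55 2190] [0.62078358 0.10710119 0.08893365] ((619.5614624023438, 104.65918731689453), (141.77407836914062, 110.04777526855469), 71.94611358642578)
 hole px [233.27027027 263.89189189] 37 xyz [0.62893523 0.13385175 0.08878504]
 funnel [353 255  29  25 496] 0.12892545548742645 138 ((390.2840270996094, 301.9306335449219), 32.023284912109375)
 lever [214 156  11  32 264] [ 0.56024243 -0.07611575  0.1759081 ] [ 0.21296902  0.6205247  -0.75471404] 0.14485030743070082 0.20561609017852178
 board [ 195  199   76  111 1243] ((595.1162719726562, 28.656204223632812), (343.13543701171875, 149.6559295654297), 71.95889282226562)
  obj [222  95  19  51 704] [ 0.359 -0.381  0.025] [ 0.423 -0.326  0.182]
  obj [ 338  126   44   67 1879] [ 0.2   -0.004  0.072] [0.244 0.123 0.249]
  obj [157 150  43  31 736] [ 0.538 -0.36   0.025] [ 0.659 -0.266  0.048]
  obj [ 201  156   66  148 4748] [ 0.529 -0.109  0.025] [0.707 0.204 0.206]
  obj [ 305  205   52   52 1806] [0.252 0.037 0.025] [0.425 0.208 0.043]
  obj [ 346  254   36   49 1254] [0.358 0.27  0.026] [0.423 0.333 0.131]
  obj 
[... 520 characters left out ...]
70510052] 0.14932772260753335 0.20365149693500384
 board [ 181  142  133   69 2304] ((592.0733642578125, 28.971908569335938), (339.21588134765625, 150.98007202148438), 71.68457794189453)
  obj [ 180  121  127   68 4245] [ 0.525 -0.11   0.025] [0.705 0.203 0.204]
  obj [ 355  140   39   45 1175] [ 0.535 -0.362  0.025] [ 0.655 -0.267  0.048]
  obj [127 150  26  25 478] [0.571 0.286 0.025] [0.623 0.34  0.128]
  obj [119 227  37  26 761] [0.36  0.27  0.025] [0.419 0.332 0.13 ]
  obj [383 226  47  26 891] [ 0.355 -0.381  0.025] [ 0.419 -0.329  0.182]
  obj [ 178  228   68   69 2241] [0.248 0.035 0.025] [0.421 0.209 0.042]
  obj [ 205  304   62   29 1001] [ 0.2   -0.015  0.109] [0.241 0.122 0.25 ]
```

View pics/crop.png

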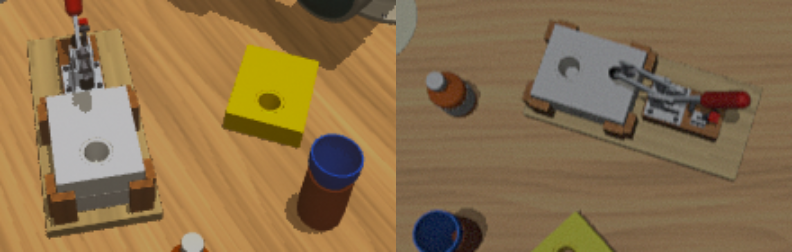

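The crop confirms the white mould with the open clamp, its pour hole at about full-frame scene pixel (233,264), the blue funnel in the beaker, and the yellow decoy set apart. Jig x runs at a yaw of about 72°, with its origin near (0.5914, 0.0193). The gate is near (0.6282, 0.1336) and the funnel near (0.3895, 0.3015). I'll use a tool yaw of 72° throughout.

arm_command([
  [[1,0,0,-18,-0.175],[1,0,0,-18,-0.175],[1,0,0,-18,-0.175],[1,0,0,-18,-0.175],[1,0,0,-18,-0.175]],
], grip_force=40)

```text
t: 0.72
ee_pos: [0.2141, -0.5333, 0.2918]
tool_rot: [-180.0, -0.1, 72.3]
contact_force: [-1.1, 0.4, -0.0]
width: 0.0001
grip_force: 0.0
```

arm_command([
  [[1,45,16,0,0],[1,45,16,0,0],[1,45,16,0,0],[1,45,16,0,0],[1,45,16,0,0]],
])

```text
t: 1.35
ee_pos: [0.3604, -0.3428, 0.2914]
tool_rot: [-180.0, -0.0, 72.0]
contact_force: [1.0, 0.7, -0.1]
width: 0.0003
grip_force: 0.0
```

arm_command([
  [[1,45,16,0,0],[1,45,16,0,0],[1,45,16,0,0],[1,45,16,0,0],[1,45,16,0,0]],
])

```text
t: 1.98
ee_pos: [0.506, -0.1536, 0.2914]
tool_rot: [-180.0, 0.0, 72.0]
contact_force: [0.3, 0.4, 0.6]
width: -0.0002
grip_force: 0.0
```

arm_command([
  [[1,40,12,0,0],[1,40,12,15,0],[1,14,4,25,0],[1,0,0,30,0],[1,0,0,6,0]],
])

```text
t: 2.6
ee_pos: [0.5595, -0.0736, 0.2133]
tool_rot: [-179.7, 0.0, 72.0]
contact_force: [0.7, 0.4, 0.1]
width: -0.0001
grip_force: 0.0
```

arm_command([
  [[1,0,1.5,12,0],[1,0,0,10,0],[1,-6,0,6,0],[1,-7,0,6,0],[1,-7,0,7,0]],
])

```text
t: 3.22
ee_pos: [0.5563, -0.0946, 0.1748]
tool_rot: [180.0, 0.0, 72.0]
contact_force: [0.3, -0.2, 0.7]
width: -0.0002
grip_force: 0.0
```

```bash
python3 - <<'E'
from h import *
a=bot.camera('scene');b=bot.camera('top')
save('press',np.hstack([cv2.resize(a['img'][100:250,150:290],None,fx=2.5,fy=2.5),cv2.resize(b['img'][100:250,200:340],None,fx=2.5,fy=2.5)]))
print(bot.get_state()['contact_force'],bot.get_state()['ee_pos'])
E
```

```text
[-0.46376555 -0.89423998  0.48836426] [ 0.55550413 -0.09462901  0.17402314]
```

View pics/press.png

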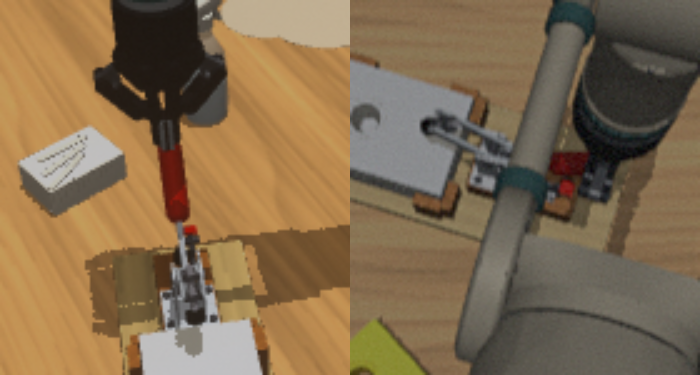

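The picture shows the closed fingertips at about (170,130) in the left panel, behind the red handle. In the top panel they are at about (598,180), just past the handle's end and possibly off to its side. I'll measure before pressing further.

```bash
cat >> h.py <<'E'
U=np.array([.309,.951,0]);V=np.array([-.951,.309,0]);O=np.array([.5914,.0193,0])
def jig(P): Q=(P-O); return np.stack([Q@U,Q@V,Q[...,2]],-1)*1000
def red(c):
    hsv=cv2.cvtColor(c['img'],cv2.COLOR_RGB2HSV);h,s,v=[hsv[...,i].astype(int) for i in range(3)]
    J=jig(cloud(c));m=((h<6)|(h>174))&(s>150)&(v>50)&(J[...,2]>70)&(J[...,0]>-220)&(J[...,0]<-50)&(abs(J[...,1])<50)
    return J,m
E
python3 - <<'E'
from h import *
for n in('scene','top'):
    c=bot.camera(n);J,m=red(c);Q=J[m]
    for lo in range(-200,-60,10):
        q=Q[(Q[:,0]>=lo)&(Q[:,0]<lo+10)]
        if len(q): print(n,lo,len(q),'y',np.percentile(q[:,1],[2,50,98]).round(1),'z',np.percentile(q[:,2],[2,50,98]).round(1))
    d=(c['img'].max(-1)<110)&(J[...,0]>-160)&(J[...,0]<-80)&(abs(J[...,1])<40)&(J[...,2]>165)&(J[...,2]<230)
    q=J[d]; print(n,'dark',len(q),np.percentile(q,[2,50,98],axis=0).round(1) if len(q) else '')
print(jig(bot.get_state()['ee_pos']))
E
```

```text
scene -130 7 y [-8.9 -8.1  9.5] z [192.2 196.9 200.1]
scene -120 47 y [-10.    0.4  10. ] z [183.2 192.3 200.2]
scene -110 53 y [-10.1  -0.7  14.7] z [101.5 181.3 205.9]
scene -100 64 y [-9.2  2.2 16.1] z [102.9 169.3 179.7]
scene -90 53 y [-10.2  -0.6   9.9] z [149.5 158.8 168. ]
scene -80 30 y [-8.3  0.4  8. ] z [143.2 149.1 157.7]
scene dark 235 [[-123.   -13.1  166.3]
 [-109.2   -1.2  190.1]
 [ -89.2   11.2  228.8]]
top -110 43 y [-4.9  8.5 19.6] z [ 98.9 177.  186.3]
top -100 51 y [-5.1  8.4 20. ] z [ 99.8 165.6 175.9]
top -90 36 y [-5.2  4.7 13.7] z [149.2 155.8 165.5]
top -80 7 y [-1.3  3.3  8.6] z [147.3 151.1 154.3]
top dark 72 [[-109.8   -5.3  165.4]
 [-101.1    5.9  174.3]
 [ -89.5   14.4  202.1]]
[-118.64403904   -1.62113493  174.79408275]
```

```bash
python3 - <<'E'
from h import *
for n in('scene','top'):
    c=bot.camera(n);J,m=red(c);s=cv2.cvtColor(c['img'],cv2.COLOR_RGB2HSV)[...,1]
    g=(s<90)&(J[...,0]>-200)&(J[...,0]<-70)&(abs(J[...,1])<80)
    for lo in range(140,260,10):
        q=J[g&(J[...,2]>=lo)&(J[...,2]<lo+10)]
        if len(q)>3: print(n,lo,len(q),'x',np.percentile(q[:,0],[3,50,97]).round(1),'y',np.percentile(q[:,1],[3,50,97]).round(1))
c=bot.camera('scene');im=c['img'][100:215,180:270]
save('press2',cv2.resize(im,None,fx=6,fy=5.2,interpolation=cv2.INTER_CUBIC))
print(bot.get_state()['qpos'])
E
```

```text
scene 210 17 x [-110.  -108.3 -105.5] y [-8.5 -3.2  3.8]
scene 220 20 x [-114.  -108.2 -106. ] y [-8.1 -0.7  5.1]
scene 230 18 x [-114.2 -108.8 -106.4] y [-9.4 -4.5  5.5]
scene 240 10 x [-111.3 -108.8 -106.2] y [-8.1 -1.6  4.9]
scene 250 8 x [-128.2 -118.7 -105.2] y [-20.5   9.5  24.6]
[-1.66254394e+01  1.58028562e+01  9.01165234e+01  5.32488910e-03
  7.40365647e+01  1.35976705e+00]
```

View pics/press2.png

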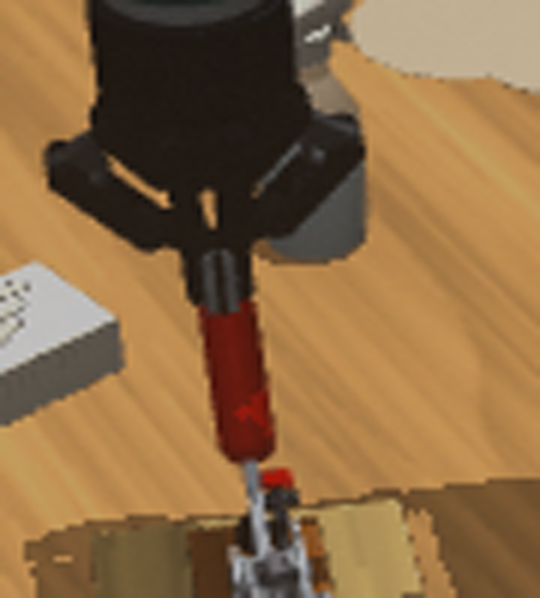

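```bash
python3 - <<'E'
from h import *
c=bot.camera('scene');J=jig(cloud(c))
for r in range(142,194,3):
    u=int(217+ (r-142)*.12); print(r,u,c['img'][r,u],J[r,u].round(0))
K=c['K'];
for p in(bot.get_state()['ee_pos'],O+U*-.1+np.array([0,0,.178]),O+U*-.125+np.array([0,0,.207])):
    q=rot(c['attitude']).T@(p-c['eye']);print('proj',jig(p).round(),K[0,2]+K[0,0]*q[0]/-q[2],K[1,2]-K[1,1]*q[1]/-q[2])
E
```

```text
142 217 [34 27 20] [-105.    2.  265.]
145 217 [34 26 20] [-108.    1.  254.]
148 217 [71 68 65] [-110.    1.  243.]
151 218 [66 62 59] [-107.    3.  236.]
154 218 [66 62 59] [-111.    2.  224.]
157 218 [65 61 57] [-107.    1.  217.]
160 219 [96 23 14] [-120.    4.  197.]
163 219 [98 25 13] [-113.    3.  193.]
166 219 [102  27  16] [-111.    2.  185.]
169 220 [98 24 14] [-100.    3.  184.]
172 220 [100  25  16] [-99.   2. 176.]
175 220 [104  27  15] [-93.   1. 170.]
178 221 [140  24  12] [-88.   3. 165.]
181 221 [100  26  15] [-84.   2. 158.]
184 222 [97 25 15] [-81.   4. 150.]
187 222 [79 28 18] [-77.   3. 144.]
190 222 [113 112 113] [-69.   1. 141.]
193 223 [102  60  55] [-67.   3. 132.]
proj [-118.   -2.  175.] 217.42633730930538 167.28277384409284
proj [-100.    0.  178.] 218.92557221005757 171.02974242717875
proj [-125.    0.  207.] 216.9203441152813 155.79637696295228
```

```bash
python3 - <<'E'
from h import *
c=bot.camera('top');K=c['K'];J=jig(cloud(c))
def pr(p):
    q=rot(c['attitude']).T@(O+U*p[0]/1e3+V*p[1]/1e3+np.array([0,0,p[2]/1e3])-c['eye']);return (K[0,2]+K[0,0]*q[0]/-q[2],K[1,2]-K[1,1]*q[1]/-q[2])
for p in [(-118,-2,175),(-118,-2,210),(-118,-2,250),(-125,0,207),(-100,0,178),(-67,0,140)]: print(p,np.round(pr(p),1))
for r in range(158,184,4): print(r,[(u,c['img'][r,u].tolist(),J[r,u].round(0).tolist()) for u in (420,428,434,440)] if 0 else [(u,c['img'][r,u].tolist(),J[r,u].round(0).tolist()) for u in range(280,322,7)])
z=cv2.resize(c['img'][135:205,260:345],None,fx=7,fy=7,interpolation=cv2.INTER_CUBIC)
for p in [(-118,-2,175),(-118,-2,210),(-125,0,207),(-100,0,178)]:
    x,y=pr(p);cv2.circle(z,(int((x-260)*7),int((y-135)*7)),5,(0,255,0),1)
save('press3',z)
E
```

```text
(-118, -2, 175) [297.7 164.2]
(-118, -2, 210) [299.4 160.4]
(-118, -2, 250) [301.6 155.6]
(-125, 0, 207) [302.  162.4]
(-100, 0, 178) [290.2 162.4]
(-67, 0, 140) [275.7 162.3]
158 [(280, [66, 63, 56], [-82.0, 114.0, 604.0]), (287, [90, 79, 59], [-90.0, -53.0, 17.0]), (294, [27, 24, 25], [-102.0, 34.0, 340.0]), (301, [8, 8, 8], [-114.0, 37.0, 366.0]), (308, [19, 21, 23], [-125.0, 36.0, 376.0]), (315, [10, 10, 15], [-137.0, 32.0, 374.0])]
162 [(280, [71, 32, 19], [-77.0, -2.0, 148.0]), (287, [63, 9, 11], [-93.0, -2.0, 165.0]), (294, [52, 25, 20], [-108.0, -2.0, 185.0]), (301, [8, 14, 13], [-117.0, 37.0, 341.0]), (308, [22, 14, 24], [-129.0, 36.0, 351.0]), (315, [68, 51, 36], [-142.0, 29.0, 339.0])]
166 [(280, [61, 11, 14], [-80.0, 8.0, 151.0]), (287, [66, 23, 16], [-95.0, 8.0, 169.0]), (294, [15, 27, 29], [-109.0, 29.0, 268.0]), (301, [52, 49, 53], [-120.0, 37.0, 314.0]), (308, [94, 83, 59], [-152.0, -48.0, 18.0]), (315, [95, 78, 59], [-172.0, -60.0, -3.0])]
170 [(280, [68, 50, 20], [-82.0, -5.0, 55.0]), (287, [43, 26, 25], [-98.0, 15.0, 158.0]), (294, [76, 79, 82], [-110.0, 43.0, 292.
[... 234 characters left out ...]
[26, 31, 30], [-112.0, 54.0, 301.0]), (301, [24, 25, 27], [-126.0, 47.0, 292.0]), (308, [95, 85, 66], [-158.0, -27.0, 17.0]), (315, [92, 72, 54], [-177.0, -35.0, 5.0])]
178 [(280, [96, 99, 101], [-88.0, 21.0, 80.0]), (287, [87, 32, 29], [-105.0, 20.0, 99.0]), (294, [38, 37, 35], [-115.0, 60.0, 296.0]), (301, [35, 40, 41], [-128.0, 56.0, 297.0]), (308, [82, 66, 50], [-163.0, -21.0, -3.0]), (315, [135, 111, 80], [-181.0, -26.0, 1.0])]
182 [(280, [109, 79, 48], [-91.0, 26.0, 58.0]), (287, [73, 48, 31], [-109.0, 21.0, 57.0]), (294, [89, 77, 62], [-128.0, 6.0, 17.0]), (301, [134, 115, 86], [-146.0, 2.0, 22.0]), (308, [94, 75, 52], [-165.0, -9.0, 1.0]), (315, [141, 114, 85], [-184.0, -15.0, 0.0])]
```

View pics/press3.png

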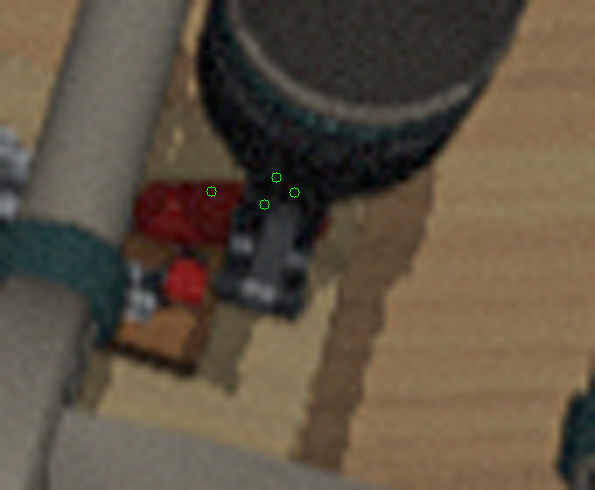

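The picture shows only the gripper knuckles at about (270,270), with the handle end showing at (325,230). The reported TCP would overlap a handle that is still open, yet the force reads near zero. I'll raise straight up and check where the fingertips really end.

arm_command([
  [[1,0,0,-15,0],[1,0,0,-20,0],[1,0,0,-20,0],[1,0,0,0,0],[1,0,0,0,0]],
])

```text
t: 4.3
ee_pos: [0.5561, -0.0936, 0.2296]
tool_rot: [-180.0, 0.0, 72.0]
contact_force: [-0.1, -0.5, -0.7]
width: 0.0001
grip_force: 0.0
```

```bash
python3 - <<'E'
from h import *
s=bot.get_state();print(jig(s['ee_pos']),s['contact_force'],s['width'])
c=bot.camera('scene');J,m=red(c);K=c['K']
rows=np.where(m)[0];print('red rows',rows.min(),rows.max())
def pr(p):
    q=rot(c['attitude']).T@(p-c['eye']);return (K[0,2]+K[0,0]*q[0]/-q[2],K[1,2]-K[1,1]*q[1]/-q[2])
print('tcp px',pr(s['ee_pos']))
for r in range(126,176,2): print(r,c['img'][r,217],J[r,217].round(0))
im=c['img'].copy();save('up',cv2.resize(im[90:200,170:270],None,fx=5,fy=5,interpolation=cv2.INTER_CUBIC))
d=np.load('v.npz')
hd={}
for k,P,I in(('init',d['Pa'],d['a']),('now',cloud(c),c['img'])):
    J,m=red(dict(img=I,z_map=0)) if 0 else (jig(P),None)
    hsv=cv2.cvtColor(I,cv2.COLOR_RGB2HSV);m=((hsv[...,0]<6)|(hsv[...,0]>174))&(hsv[...,1]>150)&(J[...,2]>130)&(J[...,0]>-160)&(J[...,0]<-50)&(abs(J[...,1])<30)
    Q=J[m];f=np.polyfit(Q[:,0],Q[:,2],1);print(k,len(Q),Q.mean(0).round(1),'at -90:',np.polyval(f,-90).round(1),'slope',f[0].round(2),np.where(m)[0].min(),np.where(m)[0].max())
E
```

```text
[-118.31876686   -1.28907602  229.6280021 ] [-0.10731098 -0.46136292 -0.72063901] 0.00011564795991913978
red rows 156 193
tcp px (np.float64(216.0613764563851), np.float64(150.41060814966232))
126 [34 26 20] [-106.    5.  309.]
128 [33 26 20] [-105.    5.  305.]
130 [49 44 41] [-107.    4.  298.]
132 [54 50 46] [-109.    4.  290.]
134 [63 61 58] [-110.    4.  285.]
136 [65 61 58] [-105.    3.  282.]
138 [63 59 57] [-107.    3.  275.]
140 [67 63 58] [-107.    2.  270.]
142 [119  93  63] [-107.    2.  263.]
144 [184 135  79] [-438.   23.    1.]
146 [182 133  75] [-431.   22.   -1.]
148 [173 127  72] [-417.   20.    1.]
150 [185 136  79] [-409.   19.   -2.]
152 [190 140  82] [-394.   18.    3.]
154 [188 137  80] [-385.   17.    1.]
156 [102  24  14] [-127.    0.  205.]
158 [116  28  16] [-119.   -1.  204.]
160 [105  28  18] [-117.   -1.  200.]
162 [104  27  16] [-114.   -2.  196.]
164 [102  26  15] [-112.   -2.  191.]
166 [101  26  15] [-110.   -3.  187.]
168 [100  27  16] [-107.   -4.  183.]
170 [98 26 14] [-102.   -4.  180.]
172 [99 26 16] [-100.   -5.  175.]
174 [97 26 15] [-98.  -6. 171.]
init 266 [-1.002e+02  1.000e-01  1.757e+02] at -90: 164.3 slope -1.12 156 187
now 261 [-9.960e+01 -1.000e-01  1.755e+02] at -90: 164.6 slope -1.13 156 188
```

View pics/up.png

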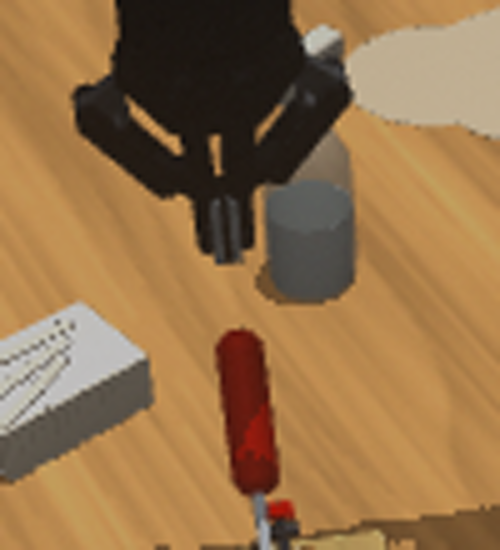

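The picture shows the closed fingertips ending at about (225,262) in the crop, well above the handle. The depth puts the finger ends about 32 mm higher than the reported TCP. I'll allow for that offset: true tip z = reported + 0.032.

arm_command([
  [[1,20,-2,0,0],[1,0,0,25,0],[1,0,0,25,0],[1,0,0,14,0],[1,0,0,6,0]],
])

```text
t: 4.97
ee_pos: [0.5603, -0.0734, 0.1588]
tool_rot: [-179.9, -0.0, 72.0]
contact_force: [0.2, -0.2, -1.1]
width: 0.0001
grip_force: 0.0
```

arm_command([
  [[1,-4,0,4,0],[1,-4,0,4,0],[1,-6,0,6,0],[1,0,0,0,0]],
])

```text
t: 5.48
ee_pos: [0.5562, -0.0884, 0.1459]
tool_rot: [180.0, 0.0, 72.0]
contact_force: [-1.3, 1.0, 2.4]
width: -0.0001
grip_force: 1.1
```

arm_command([
  [[1,-6,0,6,0],[1,-5,0,7,0],[1,-6,0,8,0],[1,-5,0,8,0],[1,-4,0,8,0]],
])

```text
t: 6.1
ee_pos: [0.5484, -0.1128, 0.1083]
tool_rot: [180.0, 0.0, 72.0]
contact_force: [-0.1, 0.1, 3.0]
width: -0.0003
grip_force: 1.8
```

```bash
python3 - <<'E'
from h import *
s=bot.get_state();print(jig(s['ee_pos'])+[0,0,32],s['contact_force'])
c=bot.camera('scene');J,m=red(c);Q=J[m&(J[...,2]>112)]
f=np.polyfit(Q[:,0],Q[:,2],1);print(len(Q),Q.min(0),Q.max(0),'ang',np.arctan(-f[0]),'at -90',np.polyval(f,-90))
E
```

```text
[-1.38968029e+02  9.80892038e-02  1.40303333e+02] [-0.08858761  0.05658596  2.98750277]
129 [-143.45572627  -10.63819465  112.18001642] [-98.13411788  11.51997208 138.86500066] ang 0.3752702646886115 at -90 114.41713392788432
```

arm_command([
  [[1,-4,0,8,0],[1,-4,0,9,0],[1,-3,0,8,0],[1,-1,0,8,0],[1,0,0,4,0]],
])

```text
t: 6.78
ee_pos: [0.5445, -0.1239, 0.0714]
tool_rot: [180.0, 0.0, 72.0]
contact_force: [-0.3, -0.5, 5.7]
width: 0.0001
grip_force: 2.7
```

arm_command([
  [[1,0,0,4,0],[1,0,0,4,0],[1,0,0,3,0],[1,0,0,2,0],[1,0,0,0,0]],
])

```text
t: 7.4
ee_pos: [0.5443, -0.1245, 0.0587]
tool_rot: [180.0, 0.1, 72.0]
contact_force: [-1.6, -4.3, 5.5]
width: -0.0002
grip_force: 2.7
```

arm_command([
  [[1,0,0,1.5,0],[1,0,0,1,0],[1,0,0,0,0]],
])

```text
t: 7.78
ee_pos: [0.5444, -0.1242, 0.0563]
tool_rot: [180.0, 0.1, 72.0]
contact_force: [-1.5, -4.8, 5.8]
width: 0.0003
grip_force: 2.7
```

arm_command([
  [[1,0,0,1,0],[1,0,0,1,0],[1,0,0,0,0]],
])

```text
t: 8.15
ee_pos: [0.5445, -0.1242, 0.0551]
tool_rot: [180.0, 0.1, 72.0]
contact_force: [-3.2, -4.6, 8.9]
width: -0.0
grip_force: 4.7
```

arm_command([
  [[1,0,0,1,0],[1,0,0,0.5,0],[1,0,0,0,0]],
])

```text
t: 8.52
ee_pos: [0.5446, -0.1243, 0.0547]
tool_rot: [179.9, 0.1, 72.0]
contact_force: [-3.0, -3.8, 16.5]
width: -0.0001
grip_force: 7.9
```

```bash
python3 - <<'E'
from h import *
s=bot.get_state();print(jig(s['ee_pos'])+[0,0,32],s['contact_force'])
E
```

```text
[-150.99419911    0.16056213   86.72854794] [-3.04408462 -3.82086926 16.4620262 ]
```

arm_command([
  [[1,0,0,-3,0],[1,0,0,-4,0],[1,0,0,-5,0],[1,0,0,-10,0],[1,0,0,-30,0]],
])

```text
t: 9.15
ee_pos: [0.5427, -0.1218, 0.1033]
tool_rot: [-179.7, -0.1, 72.0]
contact_force: [-0.3, 0.1, 0.1]
width: -0.0001
grip_force: 0.0
```

```bash
python3 - <<'E'
from h import *
s=bot.get_state();print(jig(s['ee_pos'])+[0,0,32],s['contact_force'])
c=bot.camera('scene');J,m=red(c);Q=J[m&(J[...,0]<-105)]
f=np.polyfit(Q[:,0],Q[:,2],1);print(len(Q),np.percentile(Q,[3,50,97],axis=0).round(1),'ang',np.arctan(-f[0]),'at -150',np.polyval(f,-150))
E
```

```text
[-149.21826155    2.76265576  135.29347707] [-0.3019182   0.06878429  0.12782201]
156 [[-177.7   -9.6   87.9]
 [-139.2   -0.4   95.3]
 [-105.8   10.2   99.1]] ang 0.04838005769956676 at -150 95.32440486648792
```

The clamp is latched: the handle stays level at z ≈ 95 mm with the tool 40 mm clear of it. Next is the funnel.

arm_command([
  [[1,0,0,-40,0],[-1,0,0,-50,0],[-1,20,-16,-10,0],[-1,36,-28,0,0],[-1,36,-28,0,0]],
])

```text
t: 9.82
ee_pos: [0.5025, -0.0113, 0.2035]
tool_rot: [-179.8, -0.1, 72.0]
contact_force: [0.6, 0.5, -0.5]
width: 0.0722
grip_force: 0.0
```

arm_command([
  [[-1,36,-28,0,0],[-1,36,-28,0,0],[-1,36,-28,0,0],[-1,36,-28,0,0],[-1,36,-28,0,0]],
])

```text
t: 10.45
ee_pos: [0.4241, 0.2027, 0.2034]
tool_rot: [-179.8, 0.0, 72.0]
contact_force: [-0.3, 0.4, 0.2]
width: 0.0853
grip_force: 0.0
```

arm_command([
  [[-1,36,-28,0,0],[-1,36,-28,0,0],[-1,12,-8,0,0],[-1,0,0,0,0]],
])

```text
t: 10.95
ee_pos: [0.3906, 0.3006, 0.2038]
tool_rot: [-179.9, 0.1, 72.1]
contact_force: [-0.1, -0.8, -0.9]
width: 0.0855
grip_force: 0.0
```

```bash
python3 - <<'E'
from h import *
s=bot.get_state();print(s['ee_pos'],s['tool_rot'],s['width'])
c=bot.camera('scene');P=cloud(c);I=c['img'];hsv=cv2.cvtColor(I,cv2.COLOR_RGB2HSV)
J=jig(P);m=((hsv[...,0]<6)|(hsv[...,0]>174))&(hsv[...,1]>150)&(J[...,2]>75)&(J[...,0]>-190)&(J[...,0]<-105)&(abs(J[...,1])<30)
print('lever',np.percentile(J[m],[3,50,97],axis=0).round(0))
b=(hsv[...,0]>100)&(hsv[...,0]<130)&(hsv[...,1]>120)&(P[...,2]>.12)&(P[...,0]>.3)&(P[...,1]>.2)
print('rim',b.sum(),cv2.minEnclosingCircle((P[b][:,:2]*1000).astype(np.float32)),np.nanmax(P[b][:,2]))
R0=rot(s['tool_rot']);Q=(P-s['ee_pos'])@R0*1000
g=(abs(Q[...,0])<30)&(abs(Q[...,1])<65)&(abs(Q[...,2])<90)&(P[...,2]>.14)
for sgn in(-1,1):
    k=g&(Q[...,1]*sgn>25)&(Q[...,1]*sgn<62); q=Q[k];rr=np.where(k)[0]
    print(sgn,len(q),'toolframe max z',np.percentile(q[:,2],[50,90,97,100]).round(1))
    q=q[q[:,2]>np.percentile(q[:,2],70)];print(' tip x,y',np.percentile(q,[5,50,95],axis=0).round(1))
save('pre',cv2.resize(I[130:330,270:440],None,fx=3,fy=3,interpolation=cv2.INTER_CUBIC))
E
```

```text
[0.39061408 0.30061739 0.20379085] [-1.79912729e+02  1.00334939e-01  7.21447369e+01] 0.08554495967120468
lever [[-177.  -10.   90.]
 [-140.    0.   96.]
 [-106.   11.  100.]]
rim 191 ((391.1537170410156, 301.4674072265625), 31.866836547851562) 0.13104201411969107
-1 182 toolframe max z [-66.7 -50.  -46.  -44.3]
 tip x,y [[ -9.1 -53.2 -58.3]
 [  4.6 -42.9 -52.4]
 [ 10.4 -42.1 -44.9]]
1 141 toolframe max z [-68.2 -53.  -49.2 -45.5]
 tip x,y [[ -5.2  43.1 -59.5]
 [  7.3  49.8 -54.5]
 [ 10.9  55.9 -46.9]]
```

View pics/pre.png

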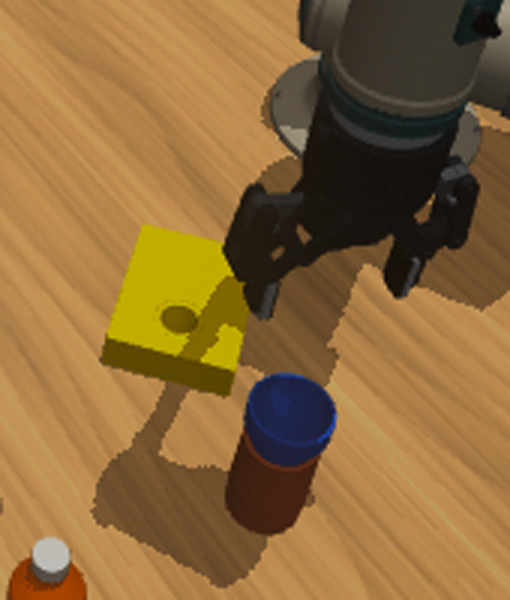

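The picture shows the open fingers at about (265,300) and (400,285) straddling above the funnel mouth at (290,410). The open tips sit about 45 mm behind the reported TCP, which fits the same 32 mm offset plus the 13 mm opening swing. I'll descend so that the pads meet the collar.

arm_command([
  [[-1,0.5,-1,40,0],[-1,0,0,40,0],[-1,0,0,35,0],[-1,0,0,20,0],[-1,0,0,11,0]],
])

```text
t: 11.62
ee_pos: [0.391, 0.2993, 0.0575]
tool_rot: [-179.9, 0.1, 71.9]
contact_force: [-0.5, 0.4, 0.4]
width: 0.085
grip_force: 0.0
```

arm_command([
  [[1,0,0,0,0],[1,0,0,0,0],[1,0,0,0,0],[1,0,0,0,0],[1,0,0,0,0]],
], grip_force=25)

```text
t: 12.25
ee_pos: [0.3913, 0.3011, 0.0593]
tool_rot: [180.0, -0.0, 72.0]
contact_force: [-1.2, -0.2, 2.1]
width: 0.0625
grip_force: 27.6
```

arm_command([
  [[1,0,0,-4,0],[1,0,0,-12,0],[1,0,0,-30,0],[1,0,0,-40,0],[1,0,0,-44,0]],
])

```text
t: 12.88
ee_pos: [0.3912, 0.301, 0.1905]
tool_rot: [180.0, -0.0, 72.0]
contact_force: [0.2, 0.2, -0.2]
width: 0.0619
grip_force: 27.7
```

```bash
cat >> h.py <<'E'
def funnel(c,zmin=.11):
    P=cloud(c);hsv=cv2.cvtColor(c['img'],cv2.COLOR_RGB2HSV)
    b=(hsv[...,0]>100)&(hsv[...,0]<130)&(hsv[...,1]>120)&(hsv[...,2]>40)&(P[...,2]>zmin)&(P[...,0]>.3)&(P[...,1]>0)
    n,l,st,_=cv2.connectedComponentsWithStats(b.astype(np.uint8));return P,l==1+st[1:,4].argmax()
E
python3 - <<'E'
from h import *
s=bot.get_state();print(s['ee_pos'],s['width'],s['contact_force'])
for n in('scene','top'):
    c=bot.camera(n);P,b=funnel(c);Q=P[b];print(n,len(Q),'z',np.percentile(Q[:,2],[1,50,99]),'xy',np.percentile(Q[:,:2],[1,50,99],axis=0).round(3).tolist())
    t=Q[Q[:,2]>np.percentile(Q[:,2],97)-.012];print(cv2.minEnclosingCircle((t[:,:2]*1000).astype(np.float32)))
    lo=Q[Q[:,2]<np.percentile(Q[:,2],99)-.055];print(' spout',len(lo),lo.mean(0) if len(lo) else '')
    # beaker
    hsv=cv2.cvtColor(c['img'],cv2.COLOR_RGB2HSV);k=(P[...,2]>.08)&(P[...,2]<.096)&(abs(P[...,0]-.39)<.05)&(abs(P[...,1]-.3)<.05)
    print(' beaker',k.sum(),cv2.minEnclosingCircle((P[k][:,:2]*1000).astype(np.float32)) if k.sum()>5 else '')
    if n=='scene': save('lift',cv2.resize(c['img'][120:330,270:440],None,fx=2.8,fy=2.8,interpolation=cv2.INTER_CUBIC))
E
```

```text
[0.39122755 0.30102096 0.19050673] 0.06188218052068484 [ 0.2374211   0.22552268 -0.21403298]
scene 784 z [0.1749505  0.23700224 0.26028102] xy [[0.362, 0.278], [0.384, 0.308], [0.422, 0.332]]
((391.7628173828125, 305.1082458496094), 31.69440269470215)
 spout 69 [0.40044404 0.31183105 0.18862642]
 beaker 247 ((390.8746032714844, 302.15966796875), 29.66636085510254)
top 359 z [0.17462779 0.21899746 0.29234001] xy [[0.363, 0.273], [0.391, 0.309], [0.418, 0.32]]
((390.8414306640625, 293.45269775390625), 30.811729431152344)
 spout 249 [0.39177811 0.31128505 0.20797408]
 beaker 136 ((388.5248718261719, 301.0764465332031), 28.716392517089844)
```

View pics/lift.png

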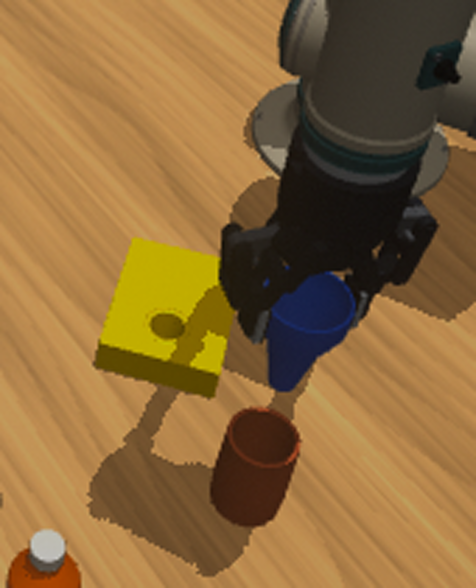

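The funnel is lifted and the beaker at about (250,465) has not moved. The spout tip at (283,388) under the mouth at (313,300) leans slightly in the image, so I'll check the tilt against a projected vertical.

```bash
python3 - <<'E'
from h import *
from scipy.optimize import least_squares
s=bot.get_state();obs=[]
for n in('scene','top'):
    c=bot.camera(n);P,b=funnel(c,.12);K=c['K'];A=rot(c['attitude'])
    def pr(p):
        q=(np.atleast_2d(p)-c['eye'])@A;return np.stack([K[0,2]+K[0,0]*q[:,0]/-q[:,2],K[1,2]-K[1,1]*q[:,1]/-q[:,2]],1)
    top=s['ee_pos'].copy();
    up=np.array([*s['ee_pos'][:2],0])
    print(n,'proj z=.165,.21,.24,.26',pr([up+[0,0,z] for z in(.165,.21,.24,.26)]).round(1).tolist())
    r,u=np.where(b)
    for rr in range(r.min(),r.max()+1,3): q=u[r==rr];print(rr,q.min(),q.max(),np.nanmedian(P[rr,q.min():q.max()+1,2]).round(3),end=' | ')
    print()
E
```

```text
scene proj z=.165,.21,.24,.26 [[369.5, 256.6], [373.9, 243.1], [377.0, 233.4], [379.2, 226.7]]
216 386 386 0.263 | 219 379 390 0.255 | 222 376 394 0.25 | 225 371 395 0.24 | 228 368 396 0.234 | 231 367 396 0.229 | 234 366 394 0.229 | 237 366 393 0.259 | 240 368 391 0.255 | 243 369 387 0.247 | 246 369 383 0.235 | 249 369 380 0.214 | 252 369 378 0.201 | 255 368 375 0.189 | 258 369 373 0.176 | 
top proj z=.165,.21,.24,.26 [[125.6, 236.3], [118.5, 235.2], [113.2, 234.4], [109.5, 233.9]]
222 118 119 0.271 | 225 118 122 0.253 | 228 114 124 0.219 | 231 112 125 0.202 | 234 112 126 0.196 | 237 111 129 0.195 | 240 110 127 0.202 | 243 109 124 0.213 | 246 108 120 0.224 | 249 108 116 0.238 |
```

The mask centres match the projected vertical to about 1.5 px at both tip and mouth, so the funnel is upright in the grip. I'll carry it over the gate.

arm_command([
  [[1,-5,17,0,0],[1,-10,32,0,0],[1,-12,38,0,0],[1,-12,38,0,0],[1,-12,38,0,0]],
])

```text
t: 13.7
ee_pos: [0.5315, 0.2001, 0.1869]
tool_rot: [-179.9, 0.1, 72.0]
contact_force: [0.8, -0.1, -0.2]
width: 0.0619
grip_force: 27.7
```

arm_command([
  [[1,-12,38,0,0],[1,-12,38,0,0],[1,-8,27,0,0],[1,-3,11,0,0],[1,0,0,30,0]],
])

```text
t: 14.32
ee_pos: [0.6304, 0.1328, 0.1594]
tool_rot: [179.8, -0.1, 71.9]
contact_force: [0.1, -0.3, -1.8]
width: 0.0621
grip_force: 27.7
```

```bash
python3 - <<'E'
from h import *
s=bot.get_state();print(s['ee_pos'],s['tool_rot'],s['contact_force'])
d=np.array([.6282,.1335])-s['ee_pos'][:2];print('move tool x,y mm',1e3*(d@U[:2]),1e3*(-d@V[:2]))
for n in('scene','top'):
    c=bot.camera(n);P,b=funnel(c,.09);K=c['K'];A=rot(c['attitude'])
    pr=lambda p:(lambda q:np.array([K[0,2]+K[0,0]*q[0]/-q[2],K[1,2]-K[1,1]*q[1]/-q[2]]))(A.T@(p-c['eye']))
    e=s['ee_pos'];print(n,'axis proj tip/mid/top',[pr(np.array([e[0],e[1],e[2]+z])).round(1).tolist() for z in(-.026,.01,.049,.069)])
    r,u=np.where(b)
    for rr in range(r.min(),r.max()+1,3): q=u[r==rr];print(rr,q.min(),q.max(),np.nanmedian(P[rr,q.min():q.max()+1,2]).round(3),end=' | ')
    print()
E
```

```text
[0.63037432 0.13276643 0.15941953] [ 1.79796423e+02 -8.25516355e-02  7.19371103e+01] [ 0.10993019 -0.30620375 -1.84778006]
move tool x,y mm 0.02575771662009413 -2.294454683055274
scene axis proj tip/mid/top [[231.6, 251.8], [230.8, 241.6], [229.9, 229.8], [229.5, 223.5]]
215 236 239 0.227 | 218 221 241 0.218 | 221 219 243 0.209 | 224 216 244 0.203 | 227 215 244 0.198 | 230 216 244 0.191 | 233 216 243 0.189 | 236 218 242 0.223 | 239 220 239 0.215 | 242 223 237 0.206 | 245 225 237 0.183 | 248 226 236 0.168 | 251 227 235 0.154 | 254 228 234 0.141 | 
top axis proj tip/mid/top [[203.5, 140.4], [201.4, 135.8], [198.9, 130.4], [197.5, 127.4]]
122 208 208 0.205 | 125 209 209 0.22 | 128 209 210 0.406 | 131 211 211 0.22 |
```

arm_command([
  [[1,0,-2.3,12,0],[1,0,0,14,0],[1,0,0,14,0],[1,0,0,12,0],[1,0,0,6,0]],
])

```text
t: 15.05
ee_pos: [0.626, 0.1342, 0.0999]
tool_rot: [180.0, 0.0, 72.0]
contact_force: [1.3, -0.3, 0.7]
width: 0.0624
grip_force: 27.8
```

arm_command([
  [[1,0,0,0,0],[1,0,0,2,0],[1,0,0,2,0],[1,0,0,0,0]],
])

```text
t: 15.55
ee_pos: [0.6265, 0.1342, 0.0971]
tool_rot: [179.9, -0.0, 72.0]
contact_force: [1.9, -0.7, -0.5]
width: 0.0619
grip_force: 27.8
```

arm_command([
  [[1,0,1.8,0,0],[1,0,0,2,0],[1,0,0,2,0],[1,0,0,0,0]],
])

```text
t: 16.05
ee_pos: [0.6275, 0.1337, 0.0925]
tool_rot: [-180.0, 0.0, 72.0]
contact_force: [-0.3, -0.1, -0.7]
width: 0.0623
grip_force: 27.8
```

arm_command([
  [[1,0,0,2,0],[1,0,0,1,0],[1,0,0,0,0]],
])

```text
t: 16.42
ee_pos: [0.6279, 0.1337, 0.0898]
tool_rot: [180.0, 0.0, 72.0]
contact_force: [0.9, -0.4, -1.2]
width: 0.0622
grip_force: 27.8
```

arm_command([
  [[1,0,0,1.5,0],[1,0,0,1,0],[1,0,0,0,0]],
])

```text
t: 16.8
ee_pos: [0.6283, 0.1336, 0.0875]
tool_rot: [179.9, -0.0, 72.0]
contact_force: [2.2, -1.3, 0.9]
width: 0.062
grip_force: 27.9
```

arm_command([
  [[1,0,0,1,0],[1,0,0,1,0],[1,0,0,0,0]],
])

```text
t: 17.18
ee_pos: [0.6285, 0.1335, 0.0857]
tool_rot: [179.9, -0.0, 72.0]
contact_force: [4.0, -2.9, 2.8]
width: 0.0621
grip_force: 28.0
```

arm_command([
  [[1,-0.3,1,0,0],[1,0,0,0.5,0],[1,0,0,0,0]],
])

```text
t: 17.55
ee_pos: [0.6287, 0.1333, 0.085]
tool_rot: [180.0, -0.0, 72.0]
contact_force: [3.3, -2.3, 3.8]
width: 0.0622
grip_force: 28.1
```

arm_command([
  [[1,0,0,0.7,0],[1,0,0,0.5,0],[1,0,0,0,0]],
])

```text
t: 17.92
ee_pos: [0.6288, 0.1333, 0.0847]
tool_rot: [179.9, -0.0, 72.0]
contact_force: [1.9, -2.4, 8.5]
width: 0.0622
grip_force: 28.3
```

The vertical force rises with no further travel, at reported z 84.7 mm against about 84.3 mm expected, so the funnel is seated. I'll open.

arm_command([
  [[-0.6,0,0,0,0],[-1,0,0,0,0],[-1,0,0,0,0],[-1,0,0,0,0],[-1,0,0,0,0]],
])

```text
t: 18.55
ee_pos: [0.6283, 0.1333, 0.0834]
tool_rot: [-180.0, 0.0, 72.0]
contact_force: [1.9, 0.3, -0.3]
width: 0.085
grip_force: 0.0
```

arm_command([
  [[-1,0,0,-10,0],[-1,0,0,-25,0],[-1,0,0,-40,0],[-1,0,0,-50,0],[-1,0,0,-40,0]],
])

```text
t: 19.18
ee_pos: [0.6289, 0.1333, 0.2518]
tool_rot: [179.8, -0.1, 72.0]
contact_force: [-0.2, 0.3, -0.3]
width: 0.0859
grip_force: 0.0
```

arm_command([
  [[-1,-10,-30,-10,0],[-1,-10,-50,0,0],[-1,-10,-50,0,0],[-1,0,-40,0,0],[-1,0,0,0,0]],
])

```text
t: 19.8
ee_pos: [0.4549, 0.1578, 0.2601]
tool_rot: [179.9, -0.1, 72.1]
contact_force: [1.2, -0.1, 0.7]
width: 0.0855
grip_force: 0.0
```

```bash
python3 - <<'E'
from h import *
s=bot.get_state();print(s['t'],s['ee_pos'],s['contact_force'],s['width'])
ims=[]
for n in('scene','top'):
    c=bot.camera(n);P,b=funnel(c,.09);Q=P[b];z9=np.percentile(Q[:,2],97);t=Q[Q[:,2]>.142]
    print(n,len(Q),'z',np.percentile(Q[:,2],[1,50,97,99]).round(4),'rim',cv2.minEnclosingCircle((t[:,:2]*1000).astype(np.float32)))
    T=Q[Q[:,2]>.147];A=np.c_[T[:,:2]-T[:,:2].mean(0),np.ones(len(T))];print(' rim plane',np.linalg.lstsq(A,T[:,2],rcond=None)[0].round(3))
    J=jig(P);s_=cv2.cvtColor(c['img'],cv2.COLOR_RGB2HSV);m=(s_[...,1]<60)&(s_[...,2]>120)&(abs(J[...,2]-88)<6)&(J[...,0]>0)&(J[...,0]<180)&(abs(J[...,1])<70)
    print(' mould',cv2.minAreaRect((P[m][:,:2]*1000).astype(np.float32)))
    J,m=red(c);m&=J[...,0]<-105;print(' lever z',np.percentile(J[m],[3,50,97],axis=0).round(0).tolist())
    ims.append(c['img'])
save('end',np.hstack([cv2.resize(ims[0][130:330,160:330],None,fx=2.3,fy=2.3),cv2.resize(ims[1][90:260,100:270],None,fx=2.3,fy=2.7)[:460]]))
E
```

```text
19.8 [0.45490204 0.15779394 0.26008567] [ 1.18586964 -0.07794405  0.68521463] 0.08551348500122033
scene 622 z [0.0969 0.133  0.1543 0.1549] rim ((629.180908203125, 134.90135192871094), 31.549325942993164)
 rim plane [-0.004 -0.002  0.152]
 mould ((619.4562377929688, 104.87847900390625), (142.00021362304688, 110.07628631591797), 71.69574737548828)
 lever z [[-178.0, -10.0, 89.0], [-140.0, 0.0, 95.0], [-107.0, 11.0, 100.0]]
top 419 z [0.0917 0.1253 0.1531 0.154 ] rim ((626.5614013671875, 134.1020965576172), 31.162111282348633)
 rim plane [-0.005 -0.006  0.151]
 mould ((618.4657592773438, 104.95466613769531), (139.17364501953125, 108.51252746582031), 71.914306640625)
 lever z [[-182.0, -7.0, 88.0], [-146.0, 5.0, 94.0], [-108.0, 13.0, 99.0]]Traceback (most recent call last):
  File "<stdin>", line 12, in <module>
    return _nx.concatenate(arrs, 1, dtype=dtype, casting=casting)
           ~~~~~~~~~~~~~~~^^^^^^^^^^^^^^^^^^^^^^^^^^^^^^^^^^^^^^^
ValueError: all the input array dimensions except for the concatenation axis must match exactly, but along dimension 0, the array at index 0 has size 460 and the array at index 1 has size 459
```

The measurements confirm the result: the rim is level at 153–154 mm (153 mm expected when seated), the mould has not moved, and the lever is latched level. I'm handing in.

```bash
python3 -c "
from station import bot
print(bot.finish_job())"
```

```text
the job is handed in; nothing more can be done
None
```

I handed the job in at about 20 s: the clamp lever is latched, the funnel sits upright and fully home in the pour hole, the mould did not move, and the robot is clear of everything.

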